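# Flip the parcel onto the scale

### The job

The flat carton lies on the bench in front of the low parcel scale with its shipping label underneath. Without gripping or lifting it, push it with the fingertips flat across the bench until it is against the front edge of the scale, then push its near edge up and over so that it tips up on that edge and flips over onto the scale. It must end lying flat and wholly on the platform, label up, and the other things on the bench stay where they are.

Things in the scene. Friction and masses are not known exactly. Their poses are not given: they have to be found in the camera images.
- carton: flat closed mailer carton, 100 x 160 x 30 mm along its own x, y, z, 110 to 220 g, tape strip on top, white label beneath. Rough: a fingertip pressed on its side drags it along (friction about 0.5 or more). Origin at its centre, 15 mm above the bench at the start. z leaves the taped face: up at the start, down once flipped. Its x starts within 0.25 rad of the scale's x, the middle of its far side 20 to 70 mm short of it
- scale: slim parcel scale, fixed: flat platform 230 mm (its x) by 280 mm (its y), 12 mm high, with a square upright front edge down to the bench. x points from the front edge (the long side nearest the robot) to the back; z up. Origin at bench level under the platform's centre. Behind the platform a display pod 50 x 160 mm, 20 mm high
- scale_edge (a point): middle of the top of the scale's front edge, 12 mm above the bench, 115 mm in front of the platform's centre; axes as the scale's (x goes back over the platform, y along the edge)
- tape_roll: roll of brown parcel tape lying flat, 90 mm across, 48 mm high; origin at the centre of its underside. Bystander: leave alone
- mug: white mug, 80 mm across with a handle, 90 mm high; origin at the centre of its underside. Bystander: leave alone
- scanner: hand-held barcode scanner lying on the bench, about 155 mm long along its x axis, 50 mm wide, 40 mm high; origin under its middle. Bystander: leave alone
- driver: screwdriver lying on the bench, 200 mm long along its x axis, handle 26 mm thick; origin under its middle. Bystander: leave alone
- small_box: small cardboard box 70 x 90 x 50 mm high; origin at the centre of its underside. Bystander: leave alone
- glue: small white bottle, 44 mm across, 110 mm high; origin at the centre of its underside. Bystander: leave alone
- headset: grey viewer headset, 110 mm wide, about 105 mm deep, 55 mm high; origin under its middle. Bystander: leave alone
Not all that is in view belongs to the job. What is shaped like the carton but orange or pink is not meant.

How it is judged:
On the way, in this order (a step that is already met when the one before it is completed fails the run):
1. the carton, still lying flat, is pushed against the front edge of the scale (angle between carton's own z axis and vertical below 0.2 rad and contact force between carton and scale above 0.3 N and x of carton in the frame of scale_edge below -0.03 m), for 0.05 s.
2. the carton stands tipped up on the scale's front edge (angle between carton's own z axis and vertical between 1 and 2 rad and x of carton in the frame of scale_edge between -0.06 and 0.06 m), for 0.05 s.
At the end, for the whole second after the job is handed in: The carton lies at rest, label up (within 0.08 rad of level), on the scale's platform: its centre 45 to 185 mm behind the front edge, within 60 mm of the platform's middle line, and 15 (11 to 20) mm above the platform (angle between carton's own z axis and vertical above 3.06159 rad and z of carton in the frame of scale_edge between 0.011 and 0.02 m and x of carton in the frame of scale_edge between 0.045 and 0.185 m and y of carton in the frame of scale_edge between -0.06 and 0.06 m and linear speed of carton below 0.02 m/s and angular speed of carton below 0.1 rad/s); the robot touches nothing.
It fails at once if the carton is lifted or carried: its centre rises higher above the bench than tipping it over the edge brings it (85 mm; 46 mm nearly flat; 30 mm before it reaches the edge) (height (world z) of carton above 0.085 m or ((angle between carton's own z axis and vertical below 0.8 rad or angle between carton's own z axis and vertical above 2.34159 rad) and height (world z) of carton above 0.072 m) or ((angle between carton's own z axis and vertical below 0.3 rad or angle between carton's own z axis and vertical above 2.84159 rad) and height (world z) of carton above 0.046 m) or (x of carton in the frame of scale_edge below -0.075 m and height (world z) of carton above 0.03 m)).
It fails at once if a bystander is moved by more than 15 mm (distance of any of tape_roll, mug, scanner, driver, small_box, glue, headset from where it was at the start of the episode above 0.015 m).
It also fails if it takes over 59 s, if anything falls off the work surface, if the arm or the gripper's body presses on something with over 40 N, if the wrist force passes 120 N, or if a joint passes its speed limit or range.

### The arm

A 6-joint arm with a two-finger parallel gripper is mounted at the origin on the work surface. World frame = base frame: x ahead of the robot, y to its left, z up, the work surface at z = 0. Lengths are in m, angles in rad, forces in N, time in s.
With the tool pointing down it reaches from about 0.35 to 0.775 m from the base axis. Payload 5.5 kg.
Tool frame: the origin (TCP) lies at the very end of the fingers, on their centre line; the grasp point (between the pads) lies 19 mm behind it; z points along the fingers, y is the line along which they close (so a half turn about z gives the same grasp; the last joint's range is limited). The gripper opens to 85 mm and grips with 20 to 120 N. Pads are 22 mm wide; open, the fingers measure 114 mm over their backs; the gripper's body (76 mm by 85 mm) begins 54 mm behind the grasp point. The pads swing forward as they close: fully open they stand 13 mm farther back than shut.
Start: joints at [-1.316, 0.313, 0.046, 1.304, 0, 1.431], TCP at [0.221, -0.531, 0.231] pointing down, gripper open.
Joint ranges: [-2.76, 2.76], [-0.86, 1.69], [-1.03, 1.26], [-2.2, 2.34], [-1.47, 1.5], [-3.14, 3.14]. Speed limits (rad/s): [2.57, 2.57, 3.14, 3.14, 3.14, 3.14].

### API

Orientations are given as a unit quaternion [w, x, y, z].
In Python, from workcell import env, cams, ticket, spotter gives the robot as it stands.
- The arm moves only by the tool jog_arm, never from a script. Its argument "increments" is a list that holds one entry, the list of rows, each a list of 7 numbers: the shift along the tool's x, y, z in units of 0.25 m (1.0 is 0.25 m), then the turn, a rotation vector about the tool's x, y, z in units of 180 degrees (1.0 is 180 degrees), then the closure in counts, from 0 (fully open) to 255 (shut). A call has 1 to 20 rows; each row shifts and turns the commanded pose from where the row before left it, along the tool's axes as they then stand; what a row does not reach is not made up. A row lasts 1/10 s, in which the tool goes at most 50 mm and 8.59 degrees, less where a joint would pass 70% of its speed; a pose out of reach is approached as far as the arm can. A call with a number of a shift or a turn outside -1 to 1 is refused whole. A call with a gripper value outside its range is refused whole. The fingers move at their own pace and stop on an object; "force" is the grip in N (left out, the last holds). Time passes only in rows, so rows that do not move let the fingers close. It gives the time, the measured TCP pose, the force, the opening and the grip force at its end, in the units of the state.
- env.get_state(): the state, without advancing time (a new reading comes with each control period).
- cams.read_camera(name): name is "scene" or "top" or "wrist"; returns a dict with "pixels" (420x560x3 uint8, red, green, blue), "fx", "fy", "cx", "cy" (pixels), "xyz" and "attitude" of the camera in the world; the wrist camera has in their place "mount" (4x4, takes a point from camera to tool coordinates, whose origin is the TCP and whose axes are the flange's). Camera axes: x right, y down, z forward; pixel columns grow to the right and rows downward; lengths in m; the calibration is good to about 2 mm. A picture is of the moment at which its call begins: read the wrist's pose just before it. There is no depth.
- ticket.hand_in(): hands the job in; it is judged then, once.
Trained networks look in the newest picture that a camera, given by its name, has taken for a name from the list of things; names that differ only in an ending like _2 or _b are one class to them, and where a whole thing is asked for, a point or a joint stands for the part that bears it (a point fixed in the world has none). Each returns a list of dicts, best first, with "conf" (0 to 1); they miss things now and then, are a little off and sometimes report something else, mostly with a low value. They report only what shows in the picture. A call takes as long as a camera call. They do not tell look-alikes from the thing itself.
- spotter.find_in(target, camera): "uv" ([column, row] in pixels, amid what is visible of it).
- spotter.cut_out(target, camera): "region" (420x560 bool, what is visible of it) and "uv" ([column, row] in pixels, amid what is visible of it).
- spotter.landmark_of(target, camera): "uv" ([column, row] in pixels: a listed point, or the origin of a listed thing).
The state is a dict: "clock": time; "joint_pos": joint angles; "qvel": joint speeds; "tau": joint torques, N m; "tcp_pos": TCP position; "orientation": TCP orientation; "wrist_force": force on the tool from outside, world axes, zero at the start; "ft_torque": the same for the moment, N m; "finger_gap": finger opening in m; "grip_force": force on a finger pad.
Only numpy, scipy, OpenCV 4.12 (cv2) and the standard library are available. Lean on these libraries where they do the work, as an engineer would, in place of code of your own. Each camera call takes 0.05 s, during which the arm holds its last target. There are 200 camera calls.

## Working session

There is one attempt and no reset: what is moved stays moved. The work goes in short steps, Python scripts to look and compute and a tool call to move; the robot and the scene stay as the last step left them, time stands still between calls to the robot, and variables do not carry over. Pictures are saved under pics/ and viewed, at most 10 in all, crops included, and the job is handed in when it is done.

Besides the shell and the picture viewer there is one more tool, called after "Request:" as name(argument=value, ...) on one line, values as JSON. jog_arm: Moves the arm, as the interface text tells. Shifts and turns lie within -1 to 1; 1 stands for 0.25 m of shift or 180 degrees of turn. Its arguments: {"type":"object","properties":{"increments":{"type":"array"},"force":{"type":"number"}},"required":["increments"]}

```bash
mkdir -p pics; ls
cat > h.py <<'E'
import numpy as np, cv2
from scipy.spatial.transform import Rotation as R
from workcell import env, cams, ticket, spotter
def rot(q): return R.from_quat([q[1],q[2],q[3],q[0]]).as_matrix()
def ray(im,uv,z):
    A=np.array(im["attitude"]); A=rot(A) if A.size==4 else A
    d=A@np.array([(uv[0]-im["cx"])/im["fx"],(uv[1]-im["cy"])/im["fy"],1])
    o=np.array(im["xyz"]); return o+d*(z-o[2])/d[2]
def save(im,n): cv2.imwrite("pics/"+n,im["pixels"][:,:,::-1])
E
python3 - <<'E'
from h import *
s=env.get_state(); print(s)
for c in ["top","scene"]:
    im=cams.read_camera(c); save(im,c+"0.png"); print(c,im["xyz"],im["attitude"],im["fx"],im["cx"],im["cy"])
    for n in ["carton","scale","scale_edge","tape_roll","mug","scanner","driver","small_box","glue","headset"]:
        print(n,[(np.round(d["uv"]),round(d["conf"],2),ray(im,d["uv"],0.012).round(3)[:2]) for d in spotter.landmark_of(n,c)[:3]])
E
```

```text
pics
{'clock': 0.0, 'joint_pos': array([-1.31562508e+00,  3.14043359e-01,  4.49714942e-02,  1.30360814e+00,
        1.42931006e-05,  1.43119218e+00]), 'qvel': array([ 0.00031337, -0.00122298, -0.00012105, -0.00178139,  0.00047963,
        0.00136276]), 'tau': array([-2.51568226e-04, -4.80630004e+01,  2.98530400e+01,  1.92724908e-02,
       -2.28335853e-04,  2.54429096e-06]), 'tcp_pos': array([ 0.22100643, -0.53026973,  0.23038138]), 'orientation': array([-9.40679300e-04,  9.80581784e-01,  1.96108331e-01, -4.72578726e-05]), 'wrist_force': array([ 1.08677046, -0.12859776, -0.4986254 ]), 'ft_torque': array([ 0.03565239, -0.01339662, -0.03155699]), 'grip_force': 0.0, 'finger_gap': 0.08511098653748561}
top [0.45818417 0.08918037 1.47730736] [ 0.01744466 -0.70179092  0.71193115 -0.01841808] 519.55928521246 279.2639764299723 208.17319772535657
carton [(array([403., 264.]), 0.97, array([ 0.371, -0.26 ])), (array([272., 215.]), 0.69, array([0.514, 0.108])), (array([232., 286.]), 0.55, array([0.316, 0.221]))]
scale [(array([279., 151.]), 0.88, array([0.694, 0.086]))]
scale_edge [(array([276., 
[... 631 characters left out ...]
8., 150.]), 0.84, array([ 0.355, -0.264])), (array([296., 222.]), 0.62, array([0.512, 0.111])), (array([356., 179.]), 0.62, array([0.326, 0.229]))]
scale []
scale_edge [(array([282., 243.]), 0.98, array([0.582, 0.095]))]
tape_roll [(array([376., 263.]), 0.82, array([0.579, 0.313]))]
mug [(array([359., 318.]), 0.57, array([0.723, 0.296])), (array([295., 221.]), 0.43, array([0.512, 0.108]))]
scanner [(array([217., 191.]), 0.7, array([ 0.472, -0.107]))]
driver [(array([189., 249.]), 0.87, array([ 0.66 , -0.105]))]
small_box [(array([164., 236.]), 0.97, array([ 0.64 , -0.175]))]
glue [(array([359., 292.]), 0.69, array([0.663, 0.287]))]
headset [(array([441., 268.]), 0.72, array([0.552, 0.456]))]
```

View pics/top0.png

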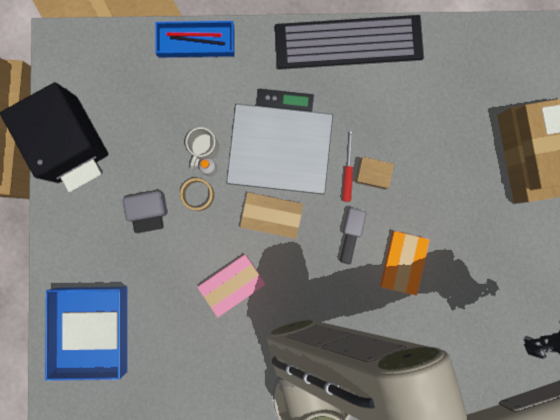

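Run:
```python
from h import *
a=cv2.imread("pics/top0.png")[90:310,120:440]; 
cv2.imwrite("pics/crop0.png",cv2.resize(a,(800,550),interpolation=cv2.INTER_CUBIC))
im=cams.read_camera("top")
for n in ["carton","scale"]:
  for d in spotter.cut_out(n,"top"):
    m=d["region"].astype(np.uint8); c=max(cv2.findContours(m,0,1)[0],key=cv2.contourArea)
    b=cv2.boxPoints(cv2.minAreaRect(c)); print(n,d["conf"],d["uv"],m.sum(),im["pixels"][m>0].mean(0).round())
    for p in b: print("  ",p.round(1),ray(im,p,0.03 if n=="carton" else 0.012).round(4))
```

```text
carton 0.78 [268.8, 213.3] 2078 [180. 153. 113.]
   [239.8 227.4] [0.4797 0.1973 0.03  ]
   [247.5 191.5] [0.5795 0.1748 0.03  ]
   [304.1 203.7] [0.5432 0.0171 0.03  ]
   [296.5 239.5] [0.4437 0.0401 0.03  ]
carton 0.73 [234.1, 285.5] 2148 [209. 156. 158.]
   [196.5 287.1] [0.3162 0.3189 0.03  ]
   [245.2 253.5] [0.407 0.183 0.03 ]
   [266.3 284.1] [0.3218 0.1256 0.03  ]
   [217.5 317.7] [0.2315 0.2613 0.03  ]
carton 0.67 [404.3, 259.6] 2224 [169. 118.  57.]
   [378.4 286.3] [ 0.311  -0.1848  0.03  ]
   [391.7 230. ] [ 0.4664 -0.2255  0.03  ]
   [429.8 238.9] [ 0.4399 -0.3307  0.03  ]
   [416.5 295.3] [ 0.2849 -0.2895  0.03  ]
```

View pics/crop0.png

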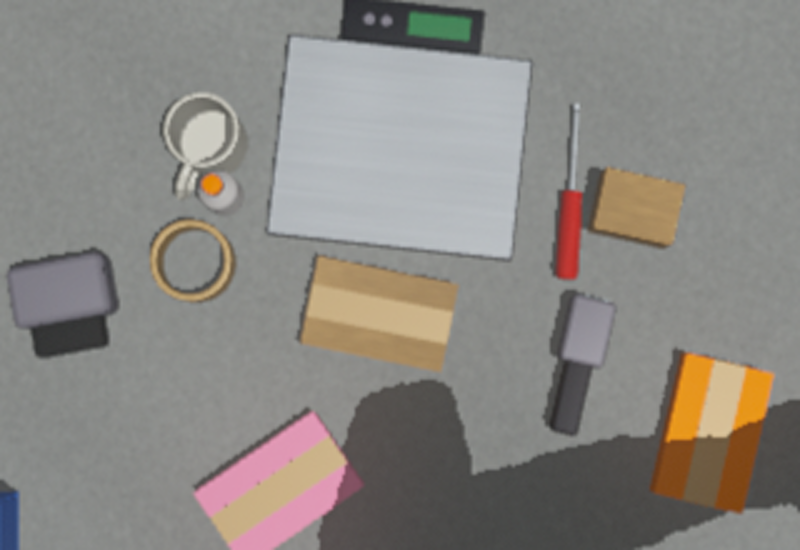

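Candidates: brown carton at top-view (272,215), pink look-alike (232,286), orange look-alike (405,263), small brown box (375,173). I choose the brown carton with the tape strip at (272,215), directly in front of the scale; the crop confirms it. The scale's front edge runs from (227,184) to (325,194).

```bash
cat >> h.py <<'E'
def tosc(p,F): # world->scale_edge xy
    return F[1].T@(np.array(p)[:2]-F[0])
E
python3 - <<'E'
from h import *
im=cams.read_camera("top"); g=cv2.cvtColor(im["pixels"],cv2.COLOR_RGB2GRAY)
def sub(P): 
    P=np.float32(P).reshape(-1,1,2); return cv2.cornerSubPix(g,P,(3,3),(-1,-1),(3,30,.01)).reshape(-1,2)
cr=lambda L:[(x/2.5+120-.3,y/2.5+90-.3) for x,y in L]
S=sub(cr([(289,37),(531,62),(512,259),(267,235)])); C=sub(cr([(318,256),(457,284),(441,371),(300,340)]))
print(S.round(1).tolist(),C.round(1).tolist())
W=np.array([ray(im,p,.012)[:2] for p in S]); K=np.array([ray(im,p,.03)[:2] for p in C])
for Q in(W,K):
    print(Q.round(4).tolist(),np.linalg.norm(Q-np.roll(Q,-1,0),axis=1).round(4))
def fr(Q):
    x=(Q[0]+Q[1]-Q[2]-Q[3]); y=(Q[0]+Q[3]-Q[1]-Q[2]); a=np.arctan2(x[1],x[0]); b=np.arctan2(-y[0],y[1]); return a,b,Q.mean(0)
a,b,c=fr(W); t=(115*a+140*b)/255; X=np.array([np.cos(t),np.sin(t)]); e=c-.115*X
print("scale yaw",a,b,t,"edge",e, (W[2]+W[3])/2)
a2,b2,c2=fr(K); print("carton yaw",a2,b2,c2)
F=(e,np.array([[np.cos(t),-np.sin(t)],[np.sin(t),np.cos(t)]]))
print("carton in edge frame",tosc(c2,F),[tosc(k,F).round(4).tolist() for k in K])
E
```

```text
[[235.6999969482422, 104.5], [331.3999938964844, 114.5999984741211], [323.29998779296875, 192.5], [226.8000030517578, 182.10000610351562]] [[246.6999969482422, 190.39999389648438], [302.5, 203.3000030517578], [296.1000061035156, 238.10000610351562], [239.1999969482422, 226.60000610351562]]
[[0.8305, 0.2066], [0.7975, -0.0657], [0.5752, -0.0385], [0.6086, 0.234]] [0.2743 0.224  0.2746 0.2236]
[[0.5828, 0.177], [0.5443, 0.0216], [0.4476, 0.041], [0.4819, 0.1989]] [0.1601 0.0986 0.1615 0.1032]
scale yaw -0.1222587866388 -0.12135466155734047 -0.12176240424113594 edge [0.58882129 0.09809421] [0.59191871 0.09777113]
carton yaw -0.2056706423564129 -0.22792467312721454 [0.5141497  0.10963914]
carton in edge frame [-0.075521    0.00238972] [[-0.0156, 0.0776], [-0.0349, -0.0813], [-0.1332, -0.0738], [-0.1184, 0.087]]
```

Request:
jog_arm(increments=[[[0, 0, 0, 0, 0, 0.0411, 0], [0, 0, 0, 0, 0, 0.0411, 0], [0, 0, 0, 0, 0, 0.0411, 0], [0, 0, 0, 0, 0, 0.0411, 0], [0.03, -0.1, 0, 0, 0, 0, 0], [0.03, -0.165, 0, 0, 0, 0, 0], [0.03, -0.165, 0, 0, 0, 0, 0], [0.03, -0.165, 0, 0, 0, 0, 0], [0.03, -0.165, 0, 0, 0, 0, 0], [0.03, -0.165, 0, 0, 0, 0, 0], [0.03, -0.165, 0, 0, 0, 0, 0], [0.03, -0.165, 0, 0, 0, 0, 0], [0.03, -0.165, 0, 0, 0, 0, 0], [0.03, -0.165, 0, 0, 0, 0, 0], [0.03, -0.165, 0, 0, 0, 0, 0], [0.03, -0.165, 0, 0, 0, 0, 0], [0.03, -0.165, 0, 0, 0, 0, 0], [0.03, -0.165, 0, 0, 0, 0, 0], [0.03, -0.165, 0, 0, 0, 0, 0], [0.03, -0.165, 0, 0, 0, 0, 0]]])

```text
clock: 3.3
tcp_pos: [0.4146, 0.0585, 0.2319]
orientation: [-0.015, 0.999, -0.037, 0.001]
wrist_force: [0.1, -0.3, -0.0]
finger_gap: 0.0853
grip_force: 0.0
```

```bash
cat >> h.py <<'E'
t=-0.1218; F=(np.array([0.589,0.098]),np.array([[np.cos(t),-np.sin(t)],[np.sin(t),np.cos(t)]]))
def st():
    s=env.get_state(); M=rot(s["orientation"]); f=np.array(s["wrist_force"])
    print("t",round(s["clock"],2),"edge xy",tosc(s["tcp_pos"],F).round(4),"z",round(s["tcp_pos"][2],4),"xyaw",round(np.arctan2(M[1,0],M[0,0]),3),"down",M[:,2].round(3),"F",(F[1].T@f[:2]).round(2),round(f[2],2))
    return s
E
python3 -c "from h import *; st()"
```

```text
t 3.3 edge xy [-0.1683 -0.0604] z 0.2319 xyaw -0.073 down [ 0.002  0.031 -1.   ] F [ 0.19 -0.3 ] -0.02
```

Request:
jog_arm(increments=[[[0, -0.11, 0.1, 0, 0, 0, 0], [0, -0.11, 0.1, 0, 0, 0, 0], [0, 0, 0.1, 0, 0, 0, 0], [0, 0, 0, 0, 0, 0, 0], [0, 0, 0, 0, 0, 0, 0]]])

```text
clock: 3.8
tcp_pos: [0.4166, 0.0799, 0.1591]
orientation: [-0.028, 0.999, -0.02, -0.0]
wrist_force: [0.4, 0.3, 0.5]
finger_gap: 0.0853
grip_force: 0.0
```

```bash
python3 -c "from h import *; st()"
```

```text
t 3.8 edge xy [-0.169  -0.0389] z 0.1591 xyaw -0.04 down [ 0.001  0.057 -0.998] F [0.33 0.36] 0.5
```

```bash
python3 -c "
from h import *; s=st(); print(np.array(s['joint_pos']).round(3), s['qvel'].round(2))"
```

```text
t 3.8 edge xy [-0.169  -0.0389] z 0.1591 xyaw -0.04 down [ 0.001  0.057 -0.998] F [0.33 0.36] 0.5
[-0.041  0.056 -0.454  1.062  0.057  3.141] [ 0.   -0.02  0.03  0.    0.    0.  ]
```

Request:
jog_arm(increments=[[[0, 0, 0, 0, 0, -0.047, 0], [0, 0, 0, 0, 0, -0.047, 0], [0, 0, 0, 0, 0, -0.047, 0], [0, 0, 0, 0, 0, -0.047, 0], [0, 0, 0, 0, 0, -0.047, 0], [0, 0, 0, 0, 0, -0.047, 0], [0, 0, 0, 0, 0, -0.047, 0], [0, 0, 0, 0, 0, -0.047, 0], [0, 0, 0, 0, 0, -0.047, 0], [0, 0, 0, 0, 0, -0.047, 0], [0, 0, 0, 0, 0, -0.047, 0], [0, 0, 0, 0, 0, -0.047, 0], [0, 0, 0, 0, 0, -0.047, 0], [0, 0, 0, 0, 0, -0.047, 0], [0, 0, 0, 0, 0, -0.047, 0], [0, 0, 0, 0, 0, -0.047, 0], [0, 0, 0, 0, 0, -0.047, 0], [0, 0, 0, 0, 0, -0.047, 0], [0, 0, 0, 0, 0, -0.047, 0], [0, 0, 0, 0, 0, -0.047, 0]]])

```text
clock: 5.8
tcp_pos: [0.418, 0.0798, 0.1608]
orientation: [-0.001, 0.111, 0.993, 0.028]
wrist_force: [0.8, -0.0, -0.2]
finger_gap: 0.0854
grip_force: 0.0
```

```bash
cat >> h.py <<'E'
def need(x,y,z,pitch=0):
    """shift (tool units) and turn (units) from measured pose to edge-frame target, tool x toward robot"""
    s=st(); M=rot(s["orientation"]); p=np.r_[F[0]+F[1]@[x,y],z]-s["tcp_pos"]
    T=np.array([[-np.cos(t),np.sin(t)*-1*-1,0],[-np.sin(t),-np.cos(t)*-1,0],[0,0,-1.]])
    X=np.r_[-F[1][:,0],0]; Z=np.array([0,0,-1.]); T=np.c_[X,np.cross(Z,X),Z]@R.from_rotvec([0,pitch,0]).as_matrix()
    print("shift",(M.T@p/.25).round(4),"turn",(R.from_matrix(M.T@T).as_rotvec()/np.pi).round(4), "q",s["joint_pos"].round(2))
E
sed -i '/np.sin(t)\*-1\*-1/d' h.py
python3 -c "from h import *; need(-.165,-.005,.003)"
```

```text
t 5.8 edge xy [-0.1676 -0.0388] z 0.1608 xyaw 2.919 down [ 0.005  0.057 -0.998] F [0.75 0.09] -0.23
shift [-0.0015  0.0999  0.6377] turn [ 0.018  -0.0016 -0.0322] q [-0.04  0.05 -0.45  1.06  0.06  0.18]
```

Request:
jog_arm(increments=[[[0, 0, 0, 0.018, -0.0016, -0.0322, 0], [0, 0, 0, 0, 0, 0, 0], [-0.01, 0.068, 0, 0, 0, 0, 0], [0, 0.067, 0, 0, 0, 0, 0], [0, 0, 0.11, 0, 0, 0, 0], [0, 0, 0.11, 0, 0, 0, 0], [0, 0, 0.11, 0, 0, 0, 0], [0, 0, 0.11, 0, 0, 0, 0], [0, 0, 0, 0, 0, 0, 0], [0, 0, 0, 0, 0, 0, 0]]])

```text
clock: 6.8
tcp_pos: [0.4234, 0.1133, 0.0496]
orientation: [-0.002, 0.064, 0.998, 0.0]
wrist_force: [0.6, 0.6, -0.2]
finger_gap: 0.0858
grip_force: 0.0
```

```bash
python3 -c "
from h import *; need(-.165,-.005,.003)
im=cams.read_camera('scene');a=im['pixels'][140:300,190:430]; cv2.imwrite('pics/s1.png',cv2.resize(a[:,:,::-1],(800,533)))"
```

```text
t 6.8 edge xy [-0.1662 -0.0049] z 0.0496 xyaw 3.013 down [-0.003  0.001 -1.   ] F [0.55 0.69] -0.21
shift [-0.0055 -0.0005  0.1865] turn [ 0.0001 -0.0011 -0.0021] q [ 0.08  0.2  -0.59  0.79  0.    0.21]
```

View pics/s1.png

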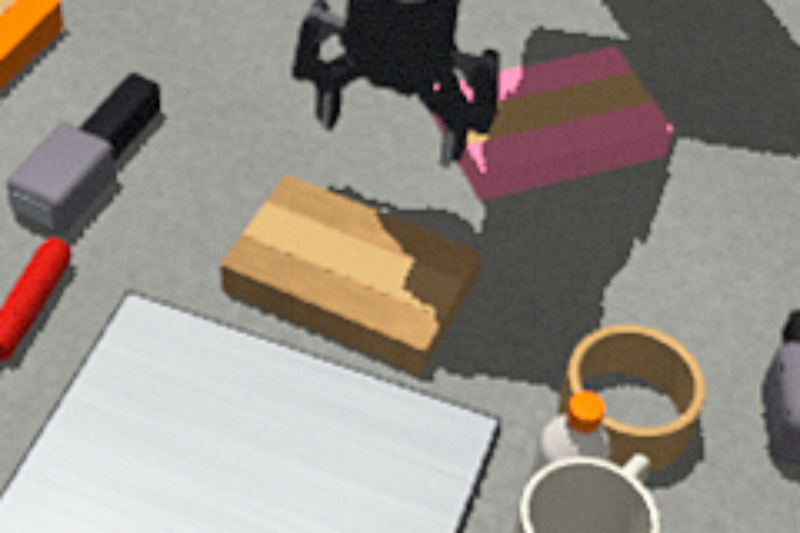

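The carton (centre of crop) is clear of the fingers, which stand just behind it on the robot side, to the left of the pink box. Descend and push.

Request:
jog_arm(increments=[[[-0.03, 0, 0, 0, 0, 0, 0], [0, 0, 0.09, 0, 0, 0, 0], [0, 0, 0.09, 0, 0, 0, 0], [0, 0, 0, 0, 0, 0, 0], [-0.012, 0, 0, 0, 0, 0, 0], [-0.012, 0, 0, 0, 0, 0, 0], [-0.012, 0, 0, 0, 0, 0, 0], [-0.012, 0, 0, 0, 0, 0, 0], [-0.012, 0, 0, 0, 0, 0, 0], [-0.012, 0, 0, 0, 0, 0, 0], [-0.012, 0, 0, 0, 0, 0, 0], [-0.012, 0, 0, 0, 0, 0, 0], [-0.012, 0, 0, 0, 0, 0, 0], [-0.012, 0, 0, 0, 0, 0, 0], [0, 0, 0, 0, 0, 0, 0]]])

```text
clock: 8.35
tcp_pos: [0.4608, 0.1088, 0.0037]
orientation: [-0.001, 0.063, 0.998, 0.0]
wrist_force: [-0.2, -0.1, 0.7]
finger_gap: 0.0851
grip_force: 0.0
```

```bash
python3 -c "
from h import *; need(-.115,-.005,.003)
im=cams.read_camera('scene');a=im['pixels'][140:300,190:430]; cv2.imwrite('pics/s2.png',cv2.resize(a[:,:,::-1],(800,533)))"
```

```text
t 8.35 edge xy [-0.1285 -0.0048] z 0.0037 xyaw 3.015 down [-0.002  0.    -1.   ] F [-0.15 -0.14] 0.69
shift [-0.0542 -0.0005  0.0028] turn [ 0.     -0.0008 -0.0015] q [ 0.06  0.32 -0.56  0.69  0.    0.19]
```

View pics/s2.png

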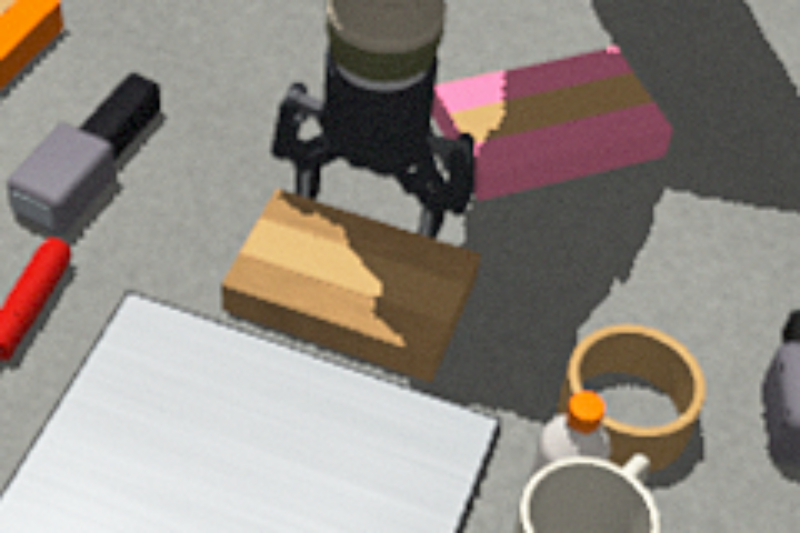

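The carton has been turned parallel to the scale's edge, with a gap of about 15 mm; both fingers are on its near side.

Request:
jog_arm(increments=[[[-0.012, 0, 0, 0, 0, 0, 0], [-0.012, 0, 0, 0, 0, 0, 0], [-0.012, 0, 0, 0, 0, 0, 0], [-0.012, 0, 0, 0, 0, 0, 0], [-0.004, 0, 0, 0, 0, 0, 0], [0, 0, 0, 0, 0, 0, 0]]])

```text
clock: 9.0
tcp_pos: [0.4735, 0.1071, 0.0037]
orientation: [-0.001, 0.063, 0.998, 0.0]
wrist_force: [-0.4, 0.4, 0.2]
finger_gap: 0.0853
grip_force: 0.0
```

```bash
python3 -c "
from h import *; need(-.111,-.005,.003)"
```

```text
t 9.0 edge xy [-0.1158 -0.005 ] z 0.0037 xyaw 3.015 down [-0.003  0.    -1.   ] F [-0.47  0.31] 0.22
shift [-0.0192  0.      0.0028] turn [-0.0001 -0.0008 -0.0015] q [ 0.06  0.34 -0.53  0.7   0.    0.18]
```

Request:
jog_arm(increments=[[[-0.008, 0, 0, 0, 0, 0, 0], [-0.006, 0, 0, 0, 0, 0, 0], [-0.006, 0, 0, 0, 0, 0, 0], [0, 0, 0, 0, 0, 0, 0]]])

```text
clock: 9.4
tcp_pos: [0.4783, 0.1065, 0.0036]
orientation: [-0.001, 0.063, 0.998, -0.0]
wrist_force: [-0.2, -0.0, -0.2]
finger_gap: 0.0855
grip_force: 0.1
```

```bash
python3 -c "
from h import *; need(-.111,-.005,.003)"
```

```text
t 9.4 edge xy [-0.111 -0.005] z 0.0036 xyaw 3.015 down [-0.003  0.    -1.   ] F [-0.17 -0.03] -0.22
shift [ 0.0002 -0.      0.0026] turn [-0.0001 -0.0009 -0.0015] q [ 0.05  0.35 -0.52  0.71  0.    0.18]
```

Request:
jog_arm(increments=[[[-0.006, 0, 0, 0, 0, 0, 0], [-0.006, 0, 0, 0, 0, 0, 0], [0, 0, 0, 0, 0, 0, 0]]])

```text
clock: 9.7
tcp_pos: [0.4786, 0.1064, 0.0033]
orientation: [-0.004, 0.063, 0.998, 0.0]
wrist_force: [-6.7, 0.6, 4.7]
finger_gap: 0.0857
grip_force: 3.2
```

```bash
python3 -c "
from h import *; need(-.108,-.005,.003)
im=cams.read_camera('scene');a=im['pixels'][170:270,220:370]; cv2.imwrite('pics/s3.png',cv2.resize(a[:,:,::-1],(800,533)))"
```

```text
t 9.7 edge xy [-0.1106 -0.0051] z 0.0033 xyaw 3.016 down [-0.007  0.001 -1.   ] F [-6.7  -0.22] 4.71
shift [-0.0104  0.0004  0.0009] turn [-0.0001 -0.0024 -0.0012] q [ 0.05  0.35 -0.51  0.71  0.    0.18]
```

View pics/s3.png

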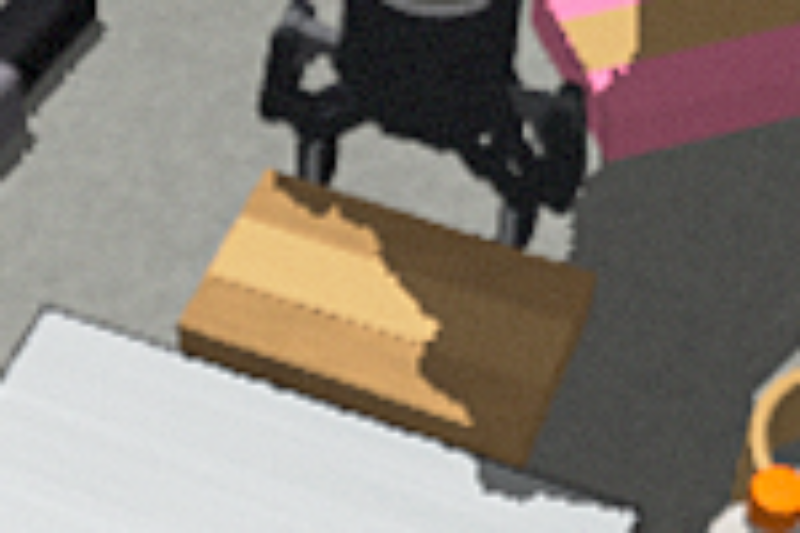

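The carton is flat against the edge (6.7 N). Now swing the tips up along an arc about the edge, keeping a slight inward bias.

Request:
jog_arm(increments=[[[-0.008, 0, 0, 0, 0, 0, 0], [-0.0013, 0, -0.0203, 0, 0, 0, 0], [-0.0024, 0, -0.0202, 0, 0, 0, 0], [-0.0035, 0, -0.02, 0, 0, 0, 0], [-0.0045, 0, -0.0198, 0, 0, 0, 0], [-0.0055, 0, -0.0195, 0, 0, 0, 0], [0, 0, 0, 0, 0, 0, 0]]])

```text
clock: 10.45
tcp_pos: [0.4841, 0.1057, 0.028]
orientation: [-0.005, 0.063, 0.998, 0.0]
wrist_force: [-6.0, 1.0, 1.9]
finger_gap: 0.0853
grip_force: 3.6
```

```bash
python3 -c "
from h import *; need(-.108,-.005,.003)
im=cams.read_camera('scene');a=im['pixels'][170:270,220:370]; cv2.imwrite('pics/s4.png',cv2.resize(a[:,:,::-1],(800,533)))"
```

```text
t 10.45 edge xy [-0.1051 -0.0051] z 0.028 xyaw 3.016 down [-0.009  0.001 -1.   ] F [-6.07  0.23] 1.88
shift [0.0107 0.0006 0.1003] turn [-0.0002 -0.0029 -0.0012] q [ 0.05  0.33 -0.47  0.78  0.    0.18]
```

View pics/s4.png

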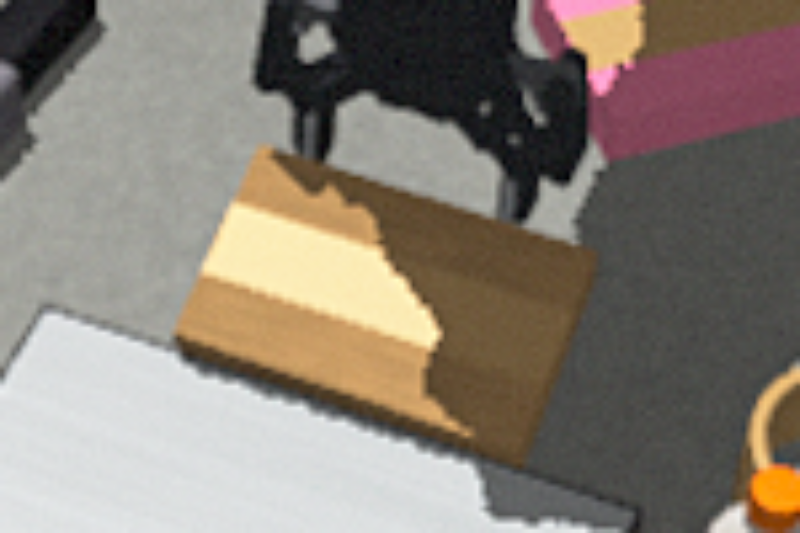

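The near edge is up about 14°, and the tips stick without slipping; force is steady at 6 N. Continue.

Request:
jog_arm(increments=[[[-0.0065, 0, -0.0192, 0, 0, 0, 0], [-0.0075, 0, -0.0188, 0, 0, 0, 0], [-0.0085, 0, -0.0184, 0, 0, 0, 0], [-0.0095, 0, -0.018, 0, 0, 0, 0], [-0.0104, 0, -0.0174, 0, 0, 0, 0], [0, 0, 0, 0, 0, 0, 0]]])

```text
clock: 11.1
tcp_pos: [0.4957, 0.1043, 0.0515]
orientation: [-0.004, 0.063, 0.998, 0.0]
wrist_force: [-7.0, 0.1, 3.0]
finger_gap: 0.0854
grip_force: 3.8
```

```bash
python3 -c "
from h import *; need(-.108,-.005,.003)"
```

```text
t 11.1 edge xy [-0.0934 -0.0051] z 0.0515 xyaw 3.016 down [-0.007  0.001 -1.   ] F [-6.97 -0.77] 3.04
shift [0.0569 0.0003 0.1944] turn [-0.0001 -0.0023 -0.0013] q [ 0.05  0.32 -0.42  0.84  0.    0.17]
```

Request:
jog_arm(increments=[[[-0.0113, 0, -0.0169, 0, 0, 0, 0], [-0.0122, 0, -0.0163, 0, 0, 0, 0], [-0.013, 0, -0.0156, 0, 0, 0, 0], [-0.0138, 0, -0.0149, 0, 0, 0, 0], [-0.0146, 0, -0.0142, 0, 0, 0, 0], [0, 0, 0, 0, 0, 0, 0]]])

```text
clock: 11.7
tcp_pos: [0.513, 0.1021, 0.0715]
orientation: [-0.003, 0.063, 0.998, 0.0]
wrist_force: [-5.5, 1.0, 6.1]
finger_gap: 0.0856
grip_force: 4.4
```

```bash
python3 -c "
from h import *; need(-.108,-.005,.003)
im=cams.read_camera('scene');a=im['pixels'][140:290,200:425]; cv2.imwrite('pics/s5.png',cv2.resize(a[:,:,::-1],(800,533)))"
```

```text
t 11.7 edge xy [-0.0759 -0.0051] z 0.0715 xyaw 3.016 down [-0.005  0.    -1.   ] F [-5.56  0.36] 6.05
shift [ 0.1269 -0.      0.2748] turn [-0.     -0.0016 -0.0013] q [ 0.04  0.32 -0.35  0.9   0.    0.17]
```

View pics/s5.png

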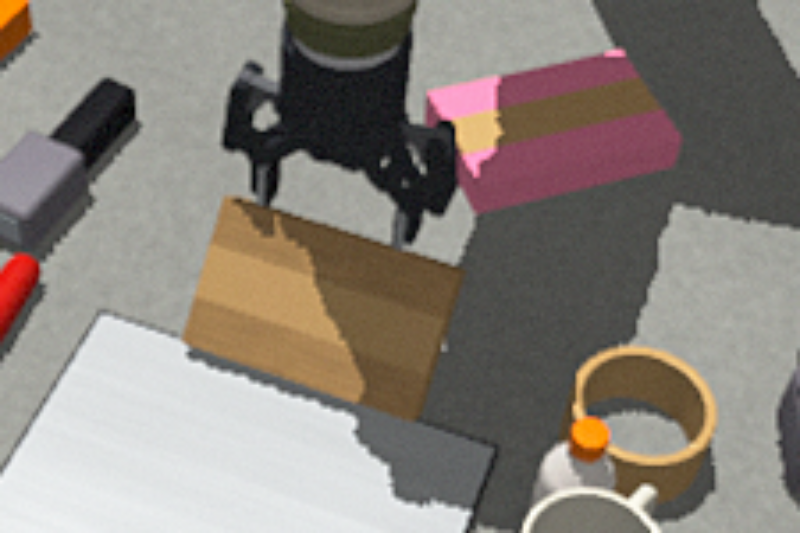

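The carton is tipped about 45° and leans on the scale's front edge; both fingertips hold its near face. Continue.

Request:
jog_arm(increments=[[[-0.0153, 0, -0.0134, 0, 0, 0, 0], [-0.016, 0, -0.0125, 0, 0, 0, 0], [-0.0166, 0, -0.0117, 0, 0, 0, 0], [-0.0172, 0, -0.0108, 0, 0, 0, 0], [-0.0177, 0, -0.0099, 0, 0, 0, 0], [0, 0, 0, 0, 0, 0, 0]]])

```text
clock: 12.35
tcp_pos: [0.535, 0.0994, 0.0869]
orientation: [-0.001, 0.063, 0.998, 0.0]
wrist_force: [-5.0, -0.1, 9.6]
finger_gap: 0.0856
grip_force: 5.5
```

```bash
python3 -c "
from h import *; need(-.108,-.005,.003)"
```

```text
t 12.35 edge xy [-0.0537 -0.0052] z 0.0869 xyaw 3.015 down [-0.002  0.    -1.   ] F [-4.98 -0.67] 9.65
shift [ 2.163e-01 -2.000e-04  3.361e-01] turn [-0.     -0.0007 -0.0014] q [ 0.04  0.34 -0.28  0.95  0.    0.16]
```

Request:
jog_arm(increments=[[[-0.0182, 0, -0.009, 0, 0, 0, 0], [-0.0187, 0, -0.008, 0, 0, 0, 0], [-0.019, 0, -0.007, 0, 0, 0, 0], [-0.0194, 0, -0.006, 0, 0, 0, 0], [-0.0197, 0, -0.005, 0, 0, 0, 0], [0, 0, 0, 0, 0, 0, 0]]])

```text
clock: 12.95
tcp_pos: [0.5604, 0.0962, 0.0962]
orientation: [0.001, 0.063, 0.998, 0.0]
wrist_force: [-2.3, -0.7, 9.8]
finger_gap: 0.0855
grip_force: 5.2
```

```bash
python3 -c "
from h import *; need(-.108,-.005,.003)
im=cams.read_camera('scene');a=im['pixels'][140:290,200:425]; cv2.imwrite('pics/s6.png',cv2.resize(a[:,:,::-1],(800,533)))"
```

```text
t 12.95 edge xy [-0.0282 -0.0052] z 0.0962 xyaw 3.015 down [ 0.001  0.    -1.   ] F [-2.21 -0.93] 9.82
shift [ 0.3199 -0.0007  0.3722] turn [ 0.0001  0.0004 -0.0015] q [ 0.03  0.37 -0.21  0.99  0.    0.16]
```

View pics/s6.png

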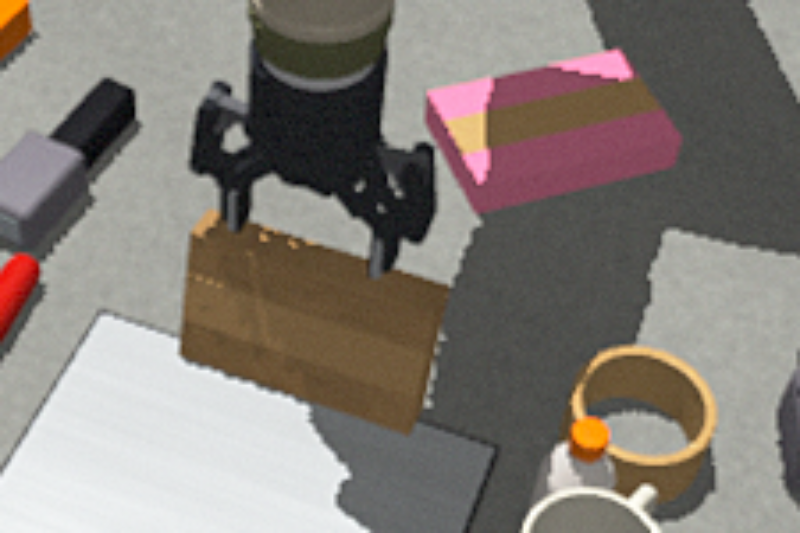

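Carton stands at about 77° with the tips on its upper (near) face. Before passing vertical I lean the tool forward about the contact, so the fingers' front edge remains the contact.

Request:
jog_arm(increments=[[[0.0068, 0, -0.0066, 0, 0.0444, 0, 0], [0.0068, 0, -0.0066, 0, 0.0444, 0, 0], [0.0068, 0, -0.0066, 0, 0.0444, 0, 0], [0, 0, 0, 0, 0, 0, 0]]])

```text
clock: 13.4
tcp_pos: [0.5508, 0.0974, 0.1004]
orientation: [-0.218, 0.062, 0.974, 0.014]
wrist_force: [-7.5, 1.9, 29.7]
finger_gap: 0.0855
grip_force: 15.3
```

```bash
python3 -c "
from h import *; need(-.108,-.005,.003)"
```

```text
t 13.4 edge xy [-0.0378 -0.0053] z 0.1004 xyaw 3.014 down [-0.423  0.055 -0.904] F [-7.65  0.94] 29.73
shift [ 0.0877 -0.0008  0.4721] turn [ 0.0005 -0.1403 -0.0019] q [0.   0.72 0.29 1.57 0.06 0.12]
```

Request:
jog_arm(increments=[[[0.0067, 0, -0.01, 0, 0, 0, 0], [-0.0165, 0, -0.0118, 0, 0, 0, 0], [-0.0171, 0, -0.0109, 0, 0, 0, 0], [-0.0177, 0, -0.01, 0, 0, 0, 0], [-0.0182, 0, -0.0091, 0, 0, 0, 0], [0, 0, 0, 0, 0, 0, 0]]])

```text
clock: 14.0
tcp_pos: [0.574, 0.0942, 0.1048]
orientation: [-0.209, 0.062, 0.976, 0.013]
wrist_force: [-0.9, -0.9, -1.5]
finger_gap: 0.0855
grip_force: 0.0
```

```bash
python3 -c "
from h import *; need(-.108,-.005,.003)
im=cams.read_camera('scene');a=im['pixels'][140:290,200:425]; cv2.imwrite('pics/s7.png',cv2.resize(a[:,:,::-1],(800,533)))"
```

```text
t 14.0 edge xy [-0.0144 -0.0055] z 0.1048 xyaw 3.015 down [-0.405  0.051 -0.913] F [-0.8  -1.01] -1.46
shift [1.752e-01 4.000e-04 5.248e-01] turn [ 0.0003 -0.134  -0.0015] q [-0.    0.75  0.36  1.6   0.05  0.11]
```

View pics/s7.png

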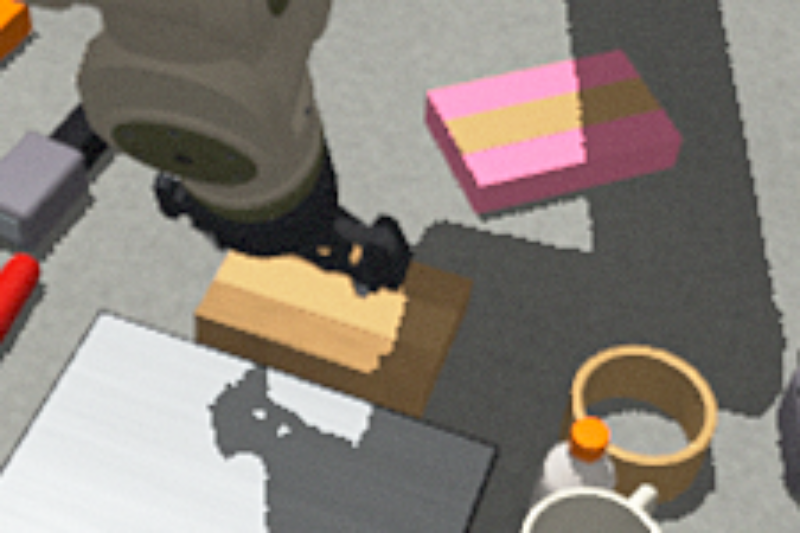

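The carton slipped off the tips when I backed off and lies flat again in front of the edge, still parallel (crop about (330,310)). Nothing else moved. I'll retreat, re-measure and repeat with the lean blended smoothly into the arc.

Request:
jog_arm(increments=[[[0.05, 0, -0.11, 0, 0, 0, 0], [0.05, 0, -0.11, 0, 0, 0, 0], [0, 0, 0, 0, -0.0222, 0, 0], [0, 0, 0, 0, -0.0222, 0, 0], [0, 0, 0, 0, -0.0222, 0, 0], [0, 0, 0, 0, -0.0222, 0, 0], [0, 0, 0, 0, -0.0222, 0, 0], [0, 0, 0, 0, -0.0222, 0, 0], [0.12, 0, 0, 0, 0, 0, 0], [0.12, 0, 0, 0, 0, 0, 0], [0.12, 0, 0, 0, 0, 0, 0], [0.12, 0, 0, 0, 0, 0, 0], [0, 0, 0, 0, 0, 0, 0], [0, 0, 0, 0, 0, 0, 0]]])

```text
clock: 15.45
tcp_pos: [0.4537, 0.1098, 0.1663]
orientation: [-0.001, 0.063, 0.998, 0.0]
wrist_force: [0.2, -0.5, 0.3]
finger_gap: 0.0853
grip_force: 0.0
```

```bash
python3 -c "
from h import *; need(-.158,-.005,.05)
im=cams.read_camera('top')
for d in spotter.cut_out('carton','top'):
    m=d['region'].astype(np.uint8); c=max(cv2.findContours(m,0,1)[0],key=cv2.contourArea)
    b=cv2.boxPoints(cv2.minAreaRect(c)); print(d['conf'],d['uv'],m.sum(),[tosc(ray(im,p,.03),F).round(4).tolist() for p in b])
for d in spotter.landmark_of('carton','top'): print(d['conf'],tosc(ray(im,d['uv'],.015),F))
im=cams.read_camera('scene')
for d in spotter.landmark_of('carton','scene'): print(d['conf'],tosc(ray(im,d['uv'],.015),F))
save(im,'s8.png')
"
```

```text
t 15.45 edge xy [-0.1357 -0.0048] z 0.1663 xyaw 3.016 down [-0.002  0.    -1.   ] F [ 0.28 -0.44] 0.29
shift [ 0.0882 -0.0014  0.4655] turn [ 0.     -0.0007 -0.0013] q [ 0.06  0.14 -0.34  1.09  0.    0.19]
0.85 [227.3, 288.9] 1406 [[-0.2956, 0.184], [-0.2118, 0.0835], [-0.2892, 0.0183], [-0.3726, 0.1187]]
0.8 [268.7, 202.8] 1238 [[-0.097, 0.0859], [-0.0069, 0.0847], [-0.0097, -0.0771], [-0.0997, -0.0754]]
0.72 [404.4, 261.4] 2223 [[-0.243, -0.3159], [-0.0832, -0.3371], [-0.0962, -0.4435], [-0.2558, -0.4217]]
0.8 [-0.27871448  0.09038896]
0.64 [-0.16638218 -0.39017497]
0.59 [-0.05797352  0.01059055]
0.97 [-0.05197721  0.01388853]
0.66 [-0.17535779 -0.38703099]
0.57 [-0.2707186   0.09202289]
```

Request:
jog_arm(increments=[[[0.057, 0, 0, 0, 0, 0, 0], [0, 0, 0.13, 0, 0, 0, 0], [0, 0, 0.13, 0, 0, 0, 0], [0, 0, 0.13, 0, 0, 0, 0], [0, 0, 0.13, 0, 0, 0, 0], [0, 0, 0.13, 0, 0, 0, 0], [0, 0, 0, 0, 0, 0, 0], [-0.024, 0, 0, 0, 0, 0, 0], [-0.024, 0, 0, 0, 0, 0, 0], [-0.024, 0, 0, 0, 0, 0, 0], [-0.024, 0, 0, 0, 0, 0, 0], [-0.016, 0, 0, 0, 0, 0, 0], [-0.016, 0, 0, 0, 0, 0, 0], [-0.012, 0, 0, 0, 0, 0, 0], [0, 0, 0, 0, 0, 0, 0]]])

```text
clock: 17.2
tcp_pos: [0.4743, 0.107, 0.0032]
orientation: [-0.002, 0.063, 0.998, -0.0]
wrist_force: [-0.1, 0.1, 0.1]
finger_gap: 0.0858
grip_force: 0.0
```

```bash
python3 -c "
from h import *; need(-.108,-.005,.003)"
```

```text
t 17.2 edge xy [-0.1149 -0.005 ] z 0.0032 xyaw 3.015 down [-0.003  0.    -1.   ] F [-0.1   0.09] 0.09
shift [-0.0278  0.0002  0.0008] turn [-0.0001 -0.001  -0.0015] q [ 0.06  0.34 -0.53  0.7   0.    0.18]
```

Run:
```python
import numpy as np
def pose(th,k=.945):
    r=np.radians(th); ph=np.radians(max(0,th-15)*.45)
    c=k*np.array([-100*np.cos(r)+4*np.sin(r),100*np.sin(r)+4*np.cos(r)])
    o=np.array([-11*np.cos(ph)-13*np.sin(ph),11*np.sin(ph)-13*np.cos(ph)])
    return c+o+[0,12],ph
for th in range(0,111,3):
    p,a=pose(th);q,b=pose(th+3);s=(q-p)/250
    print(th,"%.4f,0,%.4f,0,%.4f"%(-np.cos(a)*s[0]+np.sin(a)*s[1],-np.sin(a)*s[0]-np.cos(a)*s[1],(b-a)/np.pi),"tcp",q.round(1),round(np.degrees(b),1))
```

```text
0 -0.0013,0,-0.0198,0,0.0000 tcp [-105.2    7.7] 0.0
3 -0.0023,0,-0.0197,0,0.0000 tcp [-104.6   12.6] 0.0
6 -0.0034,0,-0.0195,0,0.0000 tcp [-103.7   17.5] 0.0
9 -0.0044,0,-0.0193,0,0.0000 tcp [-102.6   22.3] 0.0
12 -0.0054,0,-0.0191,0,0.0000 tcp [-101.3   27.1] 0.0
15 -0.0052,0,-0.0198,0,0.0075 tcp [-100.    32.1] 1.4
18 -0.0057,0,-0.0196,0,0.0075 tcp [-98.5  36.9] 2.7
21 -0.0062,0,-0.0194,0,0.0075 tcp [-96.7  41.7] 4.0
24 -0.0068,0,-0.0192,0,0.0075 tcp [-94.7  46.4] 5.4
27 -0.0073,0,-0.0189,0,0.0075 tcp [-92.4  50.9] 6.8
30 -0.0078,0,-0.0187,0,0.0075 tcp [-89.9  55.3] 8.1
33 -0.0083,0,-0.0184,0,0.0075 tcp [-87.2  59.6] 9.5
36 -0.0088,0,-0.0181,0,0.0075 tcp [-84.3  63.7] 10.8
39 -0.0093,0,-0.0178,0,0.0075 tcp [-81.2  67.6] 12.2
42 -0.0098,0,-0.0175,0,0.0075 tcp [-77.9  71.4] 13.5
45 -0.0102,0,-0.0172,0,0.0075 tcp [-74.4  75. ] 14.8
48 -0.0107,0,-0.0169,0,0.0075 tcp [-70.7  78.4] 16.2
51 -0.0111,0,-0.0165,0,0.0075 tcp [-66.9  81.6] 17.6
54 -0.0116,0,-0.0162,0,0.0075 tcp [-62.9  84.6] 18.9
57 -0.0120,0,-0.0158,0,0.0075 tcp [-58.8  87.3] 20.2
60 -0.0124,0,-0.0154,0,0.0075 tcp [-54.5  89
[... 153 characters left out ...]
.2  96.1] 25.6
72 -0.0140,0,-0.0137,0,0.0075 tcp [-36.5  97.7] 27.0
75 -0.0143,0,-0.0133,0,0.0075 tcp [-31.8  99. ] 28.4
78 -0.0147,0,-0.0128,0,0.0075 tcp [-27.  100.1] 29.7
81 -0.0150,0,-0.0124,0,0.0075 tcp [-22.2 100.9] 31.0
84 -0.0153,0,-0.0119,0,0.0075 tcp [-17.4 101.5] 32.4
87 -0.0157,0,-0.0114,0,0.0075 tcp [-12.6 101.8] 33.8
90 -0.0159,0,-0.0109,0,0.0075 tcp [ -7.8 101.9] 35.1
93 -0.0162,0,-0.0104,0,0.0075 tcp [ -2.9 101.7] 36.4
96 -0.0165,0,-0.0099,0,0.0075 tcp [  1.9 101.2] 37.8
99 -0.0167,0,-0.0094,0,0.0075 tcp [  6.6 100.5] 39.2
102 -0.0170,0,-0.0089,0,0.0075 tcp [11.3 99.6] 40.5
105 -0.0172,0,-0.0084,0,0.0075 tcp [15.9 98.4] 41.8
108 -0.0174,0,-0.0078,0,0.0075 tcp [20.5 96.9] 43.2
```

Request:
jog_arm(increments=[[[-0.012, 0, 0, 0, 0, 0, 0], [-0.012, 0, 0, 0, 0, 0, 0], [-0.008, 0, 0, 0, 0, 0, 0], [-0.008, 0, 0, 0, 0, 0, 0], [0, 0, 0, 0, 0, 0, 0]]])

```text
clock: 17.7
tcp_pos: [0.4786, 0.1065, 0.0023]
orientation: [-0.006, 0.062, 0.998, 0.0]
wrist_force: [-11.8, 1.1, 7.2]
finger_gap: 0.0855
grip_force: 6.1
```

Request:
jog_arm(increments=[[[-0.0013, 0, -0.0198, 0, 0, 0, 0], [-0.0023, 0, -0.0197, 0, 0, 0, 0], [-0.0034, 0, -0.0195, 0, 0, 0, 0], [-0.0044, 0, -0.0193, 0, 0, 0, 0], [-0.0054, 0, -0.0191, 0, 0, 0, 0], [-0.0052, 0, -0.0198, 0, 0.0075, 0, 0], [-0.0057, 0, -0.0196, 0, 0.0075, 0, 0], [-0.0062, 0, -0.0194, 0, 0.0075, 0, 0], [-0.0068, 0, -0.0192, 0, 0.0075, 0, 0], [-0.0073, 0, -0.0189, 0, 0.0075, 0, 0]]])

```text
clock: 18.7
tcp_pos: [0.4927, 0.1047, 0.0509]
orientation: [-0.065, 0.063, 0.996, 0.004]
wrist_force: [-9.7, 1.2, 5.7]
finger_gap: 0.0855
grip_force: 5.5
```

```bash
cat >> h.py <<'E'
def tip():
    s=st(); M=rot(s["orientation"]); c=s["tcp_pos"]+M@[-.011,0,-.013]; d=np.r_[tosc(c,F),c[2]-.012]
    print("contact",(d*1000).round(1),"r",(np.hypot(d[0],d[2])*1000).round(1),"theta",(np.degrees(np.arctan2(d[2],-d[0]))-2.3).round(1),"pitch",np.degrees(np.arccos(-M[2,2])).round(1))
E
python3 -c "from h import *; tip()"
```

```text
t 18.7 edge xy [-0.0964 -0.0051] z 0.0509 xyaw 3.016 down [-0.129  0.016 -0.991] F [-9.73  0.03] 5.72
contact [-83.8  -5.1  50.3] r 97.8 theta 28.7 pitch 7.5
```

Good; the force is steady. Next to 60°.

Request:
jog_arm(increments=[[[-0.0078, 0, -0.0187, 0, 0.0075, 0, 0], [-0.0083, 0, -0.0184, 0, 0.0075, 0, 0], [-0.0088, 0, -0.0181, 0, 0.0075, 0, 0], [-0.0093, 0, -0.0178, 0, 0.0075, 0, 0], [-0.0098, 0, -0.0175, 0, 0.0075, 0, 0], [-0.0102, 0, -0.0172, 0, 0.0075, 0, 0], [-0.0107, 0, -0.0169, 0, 0.0075, 0, 0], [-0.0111, 0, -0.0165, 0, 0.0075, 0, 0]]])

```text
clock: 19.5
tcp_pos: [0.5195, 0.1014, 0.0834]
orientation: [-0.157, 0.062, 0.986, 0.01]
wrist_force: [-9.2, 1.2, 12.3]
finger_gap: 0.0855
grip_force: 7.4
```

```bash
python3 -c "from h import *; tip()"
```

```text
t 19.5 edge xy [-0.0694 -0.0051] z 0.0834 xyaw 3.016 down [-0.309  0.039 -0.95 ] F [-9.3   0.09] 12.28
contact [-54.9  -5.1  80.3] r 97.3 theta 53.4 pitch 18.1
```

Request:
jog_arm(increments=[[[-0.0116, 0, -0.0162, 0, 0.0075, 0, 0], [-0.012, 0, -0.0158, 0, 0.0075, 0, 0], [-0.0124, 0, -0.0154, 0, 0.0075, 0, 0], [-0.0128, 0, -0.015, 0, 0.0075, 0, 0], [-0.0132, 0, -0.0146, 0, 0.0075, 0, 0], [-0.0136, 0, -0.0142, 0, 0.0075, 0, 0], [-0.014, 0, -0.0137, 0, 0.0075, 0, 0]]])

```text
clock: 20.2
tcp_pos: [0.552, 0.0974, 0.1007]
orientation: [-0.235, 0.061, 0.97, 0.015]
wrist_force: [-4.0, 0.9, 14.9]
finger_gap: 0.0853
grip_force: 7.5
```

```bash
python3 -c "from h import *; tip()"
```

```text
t 20.2 edge xy [-0.0366 -0.0051] z 0.1007 xyaw 3.016 down [-0.455  0.058 -0.889] F [-4.12  0.4 ] 14.89
contact [-20.9  -5.2  95.2] r 97.4 theta 75.3 pitch 27.3
```

Request:
jog_arm(increments=[[[-0.0143, 0, -0.0133, 0, 0.0075, 0, 0], [-0.0147, 0, -0.0128, 0, 0.0075, 0, 0], [-0.015, 0, -0.0124, 0, 0.0075, 0, 0], [-0.0153, 0, -0.0119, 0, 0.0075, 0, 0], [-0.0157, 0, -0.0116, 0, 0.0075, 0, 0]]])

```text
clock: 20.7
tcp_pos: [0.5768, 0.0943, 0.1051]
orientation: [-0.291, 0.06, 0.955, 0.019]
wrist_force: [1.1, 0.9, 15.5]
finger_gap: 0.0856
grip_force: 7.9
```

```bash
python3 -c "from h import *; tip()"
```

```text
t 20.7 edge xy [-0.0117 -0.0052] z 0.1051 xyaw 3.016 down [-0.553  0.071 -0.83 ] F [0.99 1.05] 15.5
contact [ 4.7 -5.2 97.8] r 97.9 theta 90.5 pitch 33.9
```

Request:
jog_arm(increments=[[[-0.0159, 0, -0.0115, 0, 0.0075, 0, 0], [-0.0162, 0, -0.0112, 0, 0.0075, 0, 0], [-0.0165, 0, -0.0105, 0, 0.0075, 0, 0], [-0.0167, 0, -0.01, 0, 0.0075, 0, 0]]])

```text
clock: 21.1
tcp_pos: [0.5953, 0.0919, 0.1071]
orientation: [-0.336, 0.059, 0.94, 0.022]
wrist_force: [1.1, 1.4, 29.2]
finger_gap: 0.0856
grip_force: 14.3
```

```bash
python3 -c "from h import *; tip()"
```

```text
t 21.1 edge xy [ 0.007  -0.0053] z 0.1071 xyaw 3.016 down [-0.629  0.081 -0.774] F [0.93 1.5 ] 29.15
contact [23.7 -5.3 98.2] r 101.0 theta 101.3 pitch 39.3
```

Request:
jog_arm(increments=[[[-0.013, 0, -0.0158, 0, 0, 0, 0], [-0.013, 0, -0.0158, 0, 0, 0, 0], [-0.0155, 0, -0.0127, 0, 0, 0, 0], [-0.0155, 0, -0.0127, 0, 0, 0, 0]]])

```text
clock: 21.5
tcp_pos: [0.6165, 0.0893, 0.1047]
orientation: [-0.334, 0.059, 0.94, 0.021]
wrist_force: [1.8, 0.9, 4.7]
finger_gap: 0.0853
grip_force: 2.5
```

```bash
python3 -c "
from h import *; tip()
im=cams.read_camera('scene'); save(im,'s9.png')
print([(d['conf'],d['uv'],tosc(ray(im,d['uv'],.062),F)) for d in spotter.landmark_of('carton','scene')])"
```

```text
t 21.5 edge xy [ 0.0284 -0.0053] z 0.1047 xyaw 3.016 down [-0.626  0.08  -0.775] F [1.7  1.12] 4.7
contact [45.1 -5.4 95.9] r 105.9 theta 112.9 pitch 39.2
[(0.98, [353.8, 174.6], array([-0.23804432,  0.09584619])), (0.96, [283.4, 242.3], array([0.02629932, 0.01137646])), (0.58, [175.7, 153.7], array([-0.1285048 , -0.35163781]))]
```

The carton is past vertical (about 114°). Push on so it falls forward, then lift away.

Request:
jog_arm(increments=[[[-0.0273, 0, -0.0172, 0, 0, 0, 0], [-0.0273, 0, -0.0172, 0, 0, 0, 0], [-0.0273, 0, -0.0172, 0, 0, 0, 0], [0, 0, 0, 0, 0, 0, 0], [0.05, 0, -0.11, 0, 0, 0, 0], [0.05, 0, -0.11, 0, 0, 0, 0], [0.1, 0, -0.1, 0, 0, 0, 0], [0.1, 0, 0, 0, -0.03, 0, 0], [0.1, 0, 0, 0, -0.03, 0, 0], [0.1, 0, 0, 0, -0.03, 0, 0], [0.1, 0, 0, 0, -0.03, 0, 0], [0.1, 0, 0, 0, -0.03, 0, 0], [0.1, 0, 0, 0, -0.03, 0, 0], [0, 0, 0, 0, 0, 0, 0]]])

```text
clock: 23.0
tcp_pos: [0.4975, 0.0976, 0.2449]
orientation: [-0.084, 0.064, 0.994, 0.008]
wrist_force: [-0.4, -0.3, 1.2]
finger_gap: 0.0854
grip_force: 0.0
```

```bash
python3 -c "
from h import *; tip()
im=cams.read_camera('top'); 
for d in spotter.cut_out('carton','top'):
    m=d['region'].astype(np.uint8); c=max(cv2.findContours(m,0,1)[0],key=cv2.contourArea)
    b=cv2.boxPoints(cv2.minAreaRect(c)); print(d['conf'],d['uv'],m.sum(),[tosc(ray(im,p,.042),F).round(4).tolist() for p in b])
for n in ['tape_roll','mug','scanner','driver','small_box','glue','headset']: print(n,[ray(im,d['uv'],.012)[:2].round(3) for d in spotter.landmark_of(n,'top')[:1]])
a=im['pixels']; b=cams.read_camera('scene')['pixels']
o=np.hstack([a[80:260,140:400],b[150:330,180:440]]); cv2.imwrite('pics/end.png',cv2.resize(o[:,:,::-1],(800,277)))"
```

```text
t 23.0 edge xy [-0.0908 -0.0115] z 0.2449 xyaw 3.014 down [-0.167  0.026 -0.986] F [-0.34 -0.33] 1.2
contact [-77.8 -11.7 243.9] r 256.0 theta 70.0 pitch 9.7
0.93 [404.8, 261.4] 2184 [[-0.2432, -0.3147], [-0.085, -0.3337], [-0.0965, -0.439], [-0.2545, -0.4194]]
0.84 [224.6, 290.4] 1595 [[-0.2972, 0.1852], [-0.1945, 0.0691], [-0.2713, 0.0005], [-0.3735, 0.1166]]
0.65 [207.1, 170.2] 264 [[0.025, 0.2241], [0.0671, 0.2088], [0.0483, 0.1586], [0.0063, 0.1739]]
0.36 [284.3, 125.1] 5331 [[-0.0074, 0.1367], [0.2722, 0.1397], [0.2734, -0.1408], [-0.006, -0.1411]]
tape_roll [array([0.571, 0.326])]
mug [array([0.714, 0.292])]
scanner [array([ 0.459, -0.111])]
driver [array([ 0.643, -0.116])]
small_box []
glue [array([0.64 , 0.275])]
headset [array([0.549, 0.464])]
```

View pics/end.png

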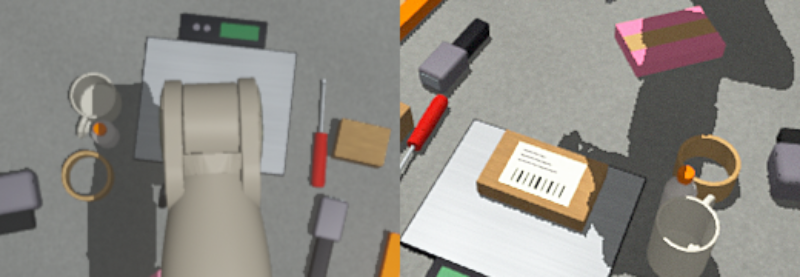

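The carton lies label up on the platform (scene half, about (545,180)), bystanders unmoved. I check its position in the scene view.

```bash
python3 -c "
from h import *
im=cams.read_camera('scene')
print([(round(d['conf'],2),tosc(ray(im,d['uv'],.027),F).round(3)) for d in spotter.landmark_of('carton','scene')])
hsv=cv2.cvtColor(im['pixels'],cv2.COLOR_RGB2HSV)
for d in spotter.cut_out('carton','scene'):
    m=d['region'].astype(np.uint8); c=max(cv2.findContours(m,0,1)[0],key=cv2.contourArea)
    h=cv2.approxPolyDP(cv2.convexHull(c),4,True)[:,0]
    print(d['conf'],d['uv'],[(p.tolist(),tosc(ray(im,p,.042),F).round(3).tolist(),tosc(ray(im,p,.012),F).round(3).tolist()) for p in h])
"
```

```text
[(0.89, array([0.073, 0.006])), (0.6, array([-0.27 ,  0.084])), (0.6, array([-0.158, -0.373]))]
0.94 [177.1, 154.7] [([207, 141], [-0.225, -0.314], [-0.255, -0.333]), ([208, 148], [-0.201, -0.298], [-0.229, -0.317]), ([175, 181], [-0.058, -0.315], [-0.081, -0.335]), ([143, 167], [-0.069, -0.417], [-0.093, -0.44]), ([143, 160], [-0.091, -0.432], [-0.116, -0.455]), ([178, 129], [-0.238, -0.413], [-0.268, -0.436])]
0.7 [273.8, 270.5] [([249, 235], [0.024, -0.073], [0.004, -0.084]), ([314, 258], [0.026, 0.084], [0.005, 0.079]), ([298, 299], [0.134, 0.087], [0.117, 0.083]), ([230, 274], [0.134, -0.067], [0.118, -0.077])]
```

Centre is about 72 mm behind the edge and 6 mm off the middle line, flat, with the arm clear.

```bash
python3 -c "
from workcell import ticket; print(ticket.hand_in())"
```

```text
the job is handed in; nothing more can be done
None
```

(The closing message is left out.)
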